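Centre a slipped microscope stage with a tapered plug

TASK

The microscope's dark stage plate has slipped sideways on its carrier, so its round hole no longer lines up with the bore beneath. Take the tapered centring plug out of the plug rack (the one whose shank narrows to a small tip) and drive it straight down through both holes until its collar lies flat on the stage, so that the taper pulls the stage into line. Let the plug do the work - do not push the stage with the gripper - then let go and leave the plug standing there.

Things in the scene. Friction and masses are not known exactly. Their poses are not given: they have to be found in the camera images.
- plug_grip (a point): Tapered plug, bare steel, 0.27-0.5 kg, hung tip down by its collar in the rack. Round head 30 mm across, 50 high; collar 52 across, 6 thick; below it a 77 mm shank: 36 mm across for 22 mm, then tapering for 55 mm to a 6 mm tip. Point: middle of the head, on the axis, 31 mm above the collar's underside, 108 mm above the tip. z up; at the start x runs across the rack's row, y along it.
- stage: Stage plate, dark steel, 170 mm (x) by 140 (y) by 12 thick, with a 39 mm round hole in its middle and a thin slide clip (5 mm high) along one edge. It lies on the fixed carrier and slides, level, along its own y only, against some 3 N of friction; it starts 6 to 10 mm off the bore. Origin: centre of the hole at the plate's top face, 96 mm above the table; z up.
- bore (a point): Vertical round bore, 39 mm across, in the fixed carrier under the stage; from its mouth it is clear for 74 mm down, enough for the whole shank. Point: centre of its mouth in the carrier's top face, which is the stage's underside, 12 mm below the stage's top. Axes as the stage's. With the plug home, its collar's underside is 12 mm above this point.
- rack: Fixed open aluminium rack, 270 mm (y) by 85 (x), top 100 mm above the table. Origin: under its centre. Its three places, 85 mm apart in a row along y, hold three steel plugs in any order: the tapered one, one with a square head and a straight 36 mm shank, and one with a smaller round head (20 mm across, 30 high) and a thin straight 16 mm shank. The last two are not wanted.
Not all that is in view belongs to the job. Leave any orange look-alike of the part that bears plug_grip alone. What is shaped like the part that bears stage but green or red is not meant.

How it is judged:
By the outcome, as a careful person would: the job done as asked, in the order asked, and still so for the second after the job is handed in, with the robot touching nothing.
It also fails if it takes over 48 s, if anything falls off the work surface, if the arm or the gripper's body presses on something with over 40 N, if the wrist force passes 120 N, or if a joint passes its speed limit or range.

ROBOT

A 6-joint arm with a two-finger parallel gripper is mounted at the origin on the work surface. World frame = base frame: x ahead of the robot, y to its left, z up, the work surface at z = 0. Lengths are in mm, angles in rad, forces in N, time in s.
With the tool pointing down it reaches from about 375 to 900 mm from the base axis. Payload 3.1 kg.
Tool frame: the origin (TCP) lies at the very end of the fingers, on their centre line; the grasp point (between the pads) lies 19 mm behind it; z points along the fingers, y is the line along which they close (so a half turn about z gives the same grasp; the last joint's range is limited). The gripper opens to 87 mm and grips with 3 to 60 N. Pads are 19 mm wide; open, the fingers measure 117 mm over their backs; the gripper's body (75 mm by 190 mm) begins 51 mm behind the grasp point.
Start: joints at [0.961, 0.527, 1.433, -0, 1.181, -0.178], TCP at [261.524, 567.628, 222.548] pointing down, gripper open.
Joint ranges: [-3.08, 3.08], [-0.75, 2.2], [0.22, 2.44], [-1.43, 4.57], [0, 2.65], [-2.85, 2.85]. Speed limits (rad/s): [2.79, 2.79, 3.14, 3.14, 3.14, 3.14].

INTERFACE

Orientations are given as a rotation vector (axis times angle).
In Python, from bench import * gives the robot as it stands.
- The arm moves only by the tool apply_moves, never from a script. Its argument "moves" is a list that holds one entry, the list of rows, each a list of 7 numbers: the shift along the world's x, y, z in cm, then the turn, a rotation vector about the world's x, y, z in degrees, then the gripper's target within -1 to 1 (fully open at 1, half-way at 0, shut at -1). A call has 1 to 10 rows; each row is the pose to reach, as a shift and turn from the pose commanded when the call began; what a row does not reach only later rows make up. A row lasts 1/10 s, in which the tool goes at most 50 mm and 8.59 degrees, less where a joint would pass 70% of its speed; a pose out of reach is approached as far as the arm can. A call with a gripper value outside its range is refused whole. The fingers move at their own pace and stop on an object; "grip_force" is the grip in N (left out, the last holds). Time passes only in rows, so rows that repeat a pose let the fingers close. It gives the time, the measured TCP pose, the force, the opening and the grip force at its end, in the units of the state.
- sense(): the state, without advancing time (a new reading comes with each control period).
- get_image(name): name is "side" or "top"; returns a dict with "frame" (480x640x3 uint8, red, green, blue), "camera_matrix" (3x3 intrinsics, pixels), "rvec" (rotation vector, rad) and "tvec" (3), from world to camera coordinates, as OpenCV has them. Camera axes: x right, y down, z forward; pixel columns grow to the right and rows downward; lengths in mm; the calibration is good to about 2 mm. A picture is of the moment at which its call begins. There is no depth.
- close_job(): hands the job in; it is judged then, once.
The state is a dict: "t": time; "qpos": joint angles; "dq": joint speeds; "joint_efforts": joint torques, N m; "tool_pos": TCP position; "eef_rot": TCP orientation; "wrist_force": force on the tool from outside, world axes, zero at the start; "ft_torque": the same for the moment, N m; "gripper_width": finger opening in mm; "finger_force": force on a finger pad.
Only numpy, scipy, OpenCV 4.12 (cv2) and the standard library are available. Lean on these libraries where they do the work, as an engineer would, in place of code of your own. Each camera call takes 0.05 s, during which the arm holds its last target. There are 200 camera calls.

## Working session

There is one attempt and no reset: what is moved stays moved. The work goes in short steps, Python scripts to look and compute and a tool call to move; the robot and the scene stay as the last step left them, time stands still between calls to the robot, and variables do not carry over. Pictures are saved under pics/ and viewed, at most 10 in all, crops included, and the job is handed in when it is done.

Besides the shell and the picture viewer there is one more tool, called after ">>>" as a command line: name --argument value ..., lists and objects as JSON in quotes. apply_moves: Moves the arm, as the interface text tells. Its arguments: {"type":"object","properties":{"moves":{"type":"array","items":{"type":"array","items":{"type":"array","items":{"type":"number"}}}},"grip_force":{"type":"number"}},"required":["moves"]}

```bash
mkdir -p pics
cat > h.py <<'E'
from bench import *
import numpy as np, cv2
def grab(n):
    d=get_image(n); R=cv2.Rodrigues(np.array(d["rvec"],float))[0]; return d,np.array(d["camera_matrix"],float),R,np.array(d["tvec"],float).ravel()
def ray(c,u,v,z):
    d,K,R,t=c; o=-R.T@t; w=R.T@np.linalg.inv(K)@[u,v,1]; return o+w*(z-o[2])/w[2]
def proj(c,p):
    d,K,R,t=c; q=K@(R@np.array(p,float)+t); return q[:2]/q[2]
E
python3 - <<'E'
from h import *
for n in("top","side"):
    c=grab(n); cv2.imwrite(f"pics/{n}0.png",c[0]["frame"][:,:,::-1]); print(n,-c[2].T@c[3],c[2][2],c[1][0,0]); np.save(n+"0.npy",c[0]["frame"])
s=sense();print(s)
E
```

```text
top [ 351.41758686  -45.41955182 1279.58557567] [ 0.09331191  0.00175967 -0.99563537] 505.2583490989175
side [ 332.11999409 -687.94652612  928.9634587 ] [ 0.1111905   0.60122521 -0.79130583] 529.9738183158225
{'t': 0.1, 'qpos': array([ 9.60510715e-01,  5.28365382e-01,  1.43378249e+00, -9.10777858e-06,
        1.18140289e+00, -1.78497003e-01]), 'dq': array([ 1.80227915e-03, -2.10765092e-03, -2.83546247e-03, -3.61432188e-04,
       -8.21106911e-05,  1.20080891e-03]), 'joint_efforts': array([ 6.28204202e-05, -4.40986633e+01, -1.77150357e+01,  6.35298388e-02,
        5.34598588e-02, -6.68914140e-05]), 'tool_pos': array([261.14661033, 567.09495469, 221.67164852]), 'eef_rot': array([-6.72830194e-01, -3.06793380e+00,  2.84407268e-03]), 'wrist_force': array([-0.43905186, -0.3585429 ,  0.07271923]), 'ft_torque': array([-0.00918376,  0.02869356,  0.0034293 ]), 'finger_force': 0.0, 'gripper_width': 87.01717330445186}
```

View pics/top0.png

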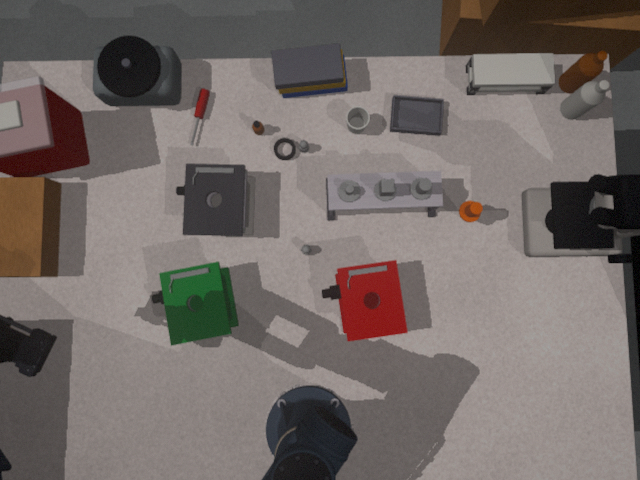

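View pics/side0.png

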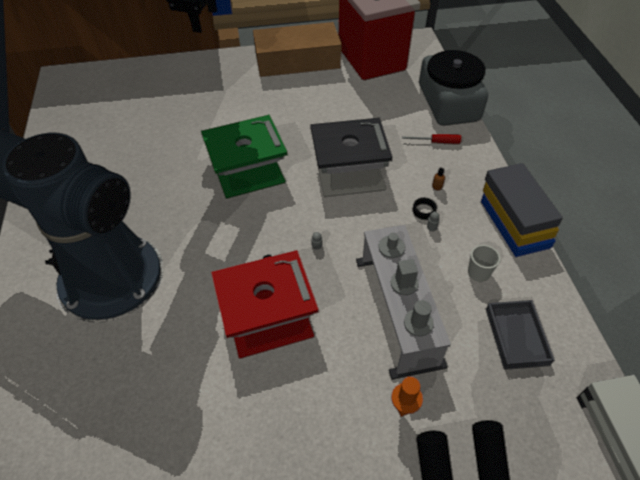

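The top view (up = +x, left = +y) shows the rack's three plugs at about (349,187), (387,187) and (424,186), and the dark stage's hole at (214,200). The green and red stages and the orange plug at (471,211) are decoys. The plug at (387,187) has a square head. The two round heads are (349,187), which looks smaller, and (424,186), which looks larger and so is probably the tapered one. I'll check with crops.

Run:
```python
from h import *
t=np.load("top0.npy")[:,:,::-1]; s=np.load("side0.npy")[:,:,::-1]
f=lambda im,x,y,w,h,W,H:cv2.convertScaleAbs(cv2.resize(im[y:y+h,x:x+w],(W,H),interpolation=cv2.INTER_CUBIC),alpha=1.6)
a=np.vstack([np.hstack([f(t,320,160,130,65,400,200),f(s,355,220,100,50,400,200)*0+f(t,320,160,130,65,400,200)]),
 np.hstack([f(t,170,150,100,100,400,400),f(s,350,220,110,110,400,400)])])
a[:200,400:]=f(s,300,105,100,50,400,200)
cv2.imwrite("pics/crop1.png",a)
```

```text
(no output)
```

View pics/crop1.png

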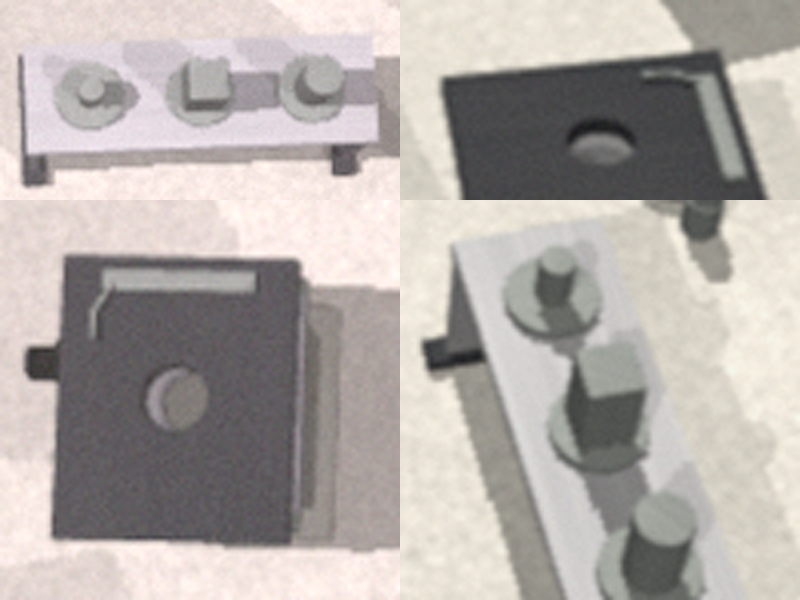

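The crop confirms it: top (424,186), side about (420,315), has the large round head, so that is the tapered plug. The plug at (349,187) has the small head and the middle one is square. Next I'll look closely at the hole and measure.

Run:
```python
from h import *
T=[grab("top") for _ in range(8)];S=[grab("side") for _ in range(8)]
t=np.mean([c[0]["frame"] for c in T],0);s=np.mean([c[0]["frame"] for c in S],0)
np.save("topm.npy",t);np.save("sidem.npy",s)
def f(im,x,y,w,h,W,H,g): 
    return np.clip(cv2.resize(im[y:y+h,x:x+w],(W,H),interpolation=cv2.INTER_CUBIC)[:,:,::-1]*g,0,255).astype(np.uint8)
a=np.vstack([np.hstack([f(t,199,185,30,30,400,400,1.8),f(s,335,125,30,30,400,400,1.8)]),np.hstack([f(t,235,160,40,20,400,200,1.8),f(s,305,110,100,50,400,200,1.8)])])
cv2.imwrite("pics/crop2.png",a)
g=t.mean(2)
# dark stage
c=T[0]
def comp(m,seed):
    n,l=cv2.connectedComponents(m.astype(np.uint8)); return (l==l[seed[1],seed[0]])
print(np.round(g[199:201,178:262]).astype(int)); print(np.round(g[158:245,225]).astype(int))
```

```text
[[133 134 132 131 133 125  86  59  59  58  58  58  57  58  59  58  59  58
   57  57  57  58  58  59  58  58  56  49  62  92  95  92  78  71  76  77
   76  77  77  78  76  78  78  72  61  58  59  58  59  58  59  57  57  58
   59  59  59  59  60  59  60  58  58  58  56  59  79  82  67  66  66  75
   90  90  90  87  85  99 101 102 100  99 102 101]
 [133 134 131 128 131 123  86  59  60  58  59  58  60  58  58  59  58  57
   58  58  57  58  58  58  57  59  56  49  65  97  96  90  75  70  77  76
   77  77  78  79  77  78  79  72  60  58  59  58  58  58  59  58  57  58
   58  58  59  59  60  59  60  59  59  58  55  61  81  79  66  67  68  77
   90  90  90  86  86 101 101 102 101 101 103 102]]
[141 140 138 138 138 138 101  59  58  71  99 110 109 111  94  70  59  59
  58  59  60  59  60  58  59  58  58  58  60  58  59  59  58  58  59  58
  60  58  58  58  57  58  58  59  59  58  57  58  57  58  57  58  56  57
  58  57  57  57  58  56  56  57  57  57  57  57  57  56  56  57  56  58
  58  56  58  56  57  61 111 140 147 148 149 145 142 143 146]
```

View pics/crop2.png

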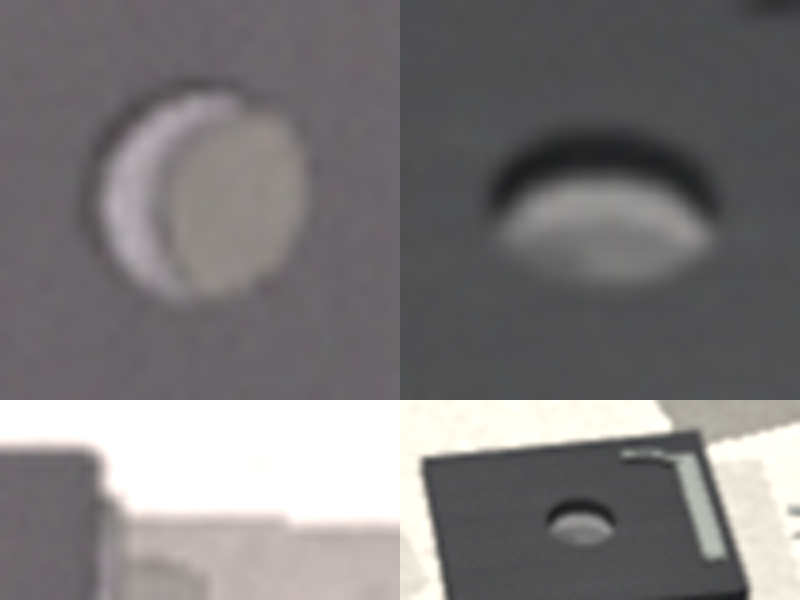

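In the hole (top view, rim px 204.5–221.4) I see, from left to right, the stage's dark wall, a light crescent of carrier top, and the bore's disc starting at about px 210. So the bore lies toward −y of the hole, and the stage has slipped to +y. The side view agrees, and a carrier strip is exposed on the −y side. Now positions.

Run:
```python
from h import *
t=np.load("topm.npy");s=np.load("sidem.npy");c=grab("top");cs=grab("side")
def rect(mask,seed,name,c,z):
    n,l=cv2.connectedComponents(mask.astype(np.uint8)); m=(l==l[seed[1],seed[0]]).astype(np.uint8)
    m=cv2.morphologyEx(m,cv2.MORPH_OPEN,np.ones((9,9)))
    k=max(cv2.findContours(m,cv2.RETR_EXTERNAL,cv2.CHAIN_APPROX_NONE)[0],key=cv2.contourArea)
    P=np.array([ray(c,*p,z)[:2] for p in k[:,0]],np.float32)
    r=cv2.minAreaRect(P); print(name,r, 'hull centroid')
    return m
g=t.mean(2)
rect(g<72,(190,220),'stage top',c,96)
gs=s.mean(2); rect((gs<66),(330,150),'stage side',cs,96)
sat=t.max(2)-t.min(2)
# hole profiles
print('col213',list(zip(range(186,214),g[186:214,212:216].mean(1).round().astype(int))))
print('col219',list(zip(range(186,214),g[186:214,218].round().astype(int))))
print('L',[ray(c,204.5,199.5,96)[:2],ray(c,221.4,199.5,96)[:2],ray(c,210.1,199.5,84)[:2]])
# plugs
for u,v in((349,187),(387,187),(424,186)): print(ray(c,u,v,156).round(1))
def f(im,x,y,w,h,W,H,g): 
    return np.clip(cv2.resize(im[y:y+h,x:x+w],(W,H),interpolation=cv2.INTER_CUBIC)[:,:,::-1]*g,0,255).astype(np.uint8)
cv2.imwrite("pics/crop3.png",np.hstack([f(t,408,170,30,30,400,400,1.6),f(s,400,295,45,45,400,400,1.6)]))
print('orange',ray(c,471,211,60).round())
```

```text
stage top ((553.0091552734375, 216.99554443359375), (168.10816955566406, 142.67759704589844), 0.18499960005283356) hull centroid
stage side ((554.26025390625, 210.92477416992188), (150.99229431152344, 168.63101196289062), 87.66511535644531) hull centroid
col213 [(186, np.int64(58)), (187, np.int64(58)), (188, np.int64(58)), (189, np.int64(58)), (190, np.int64(56)), (191, np.int64(49)), (192, np.int64(73)), (193, np.int64(84)), (194, np.int64(77)), (195, np.int64(74)), (196, np.int64(74)), (197, np.int64(75)), (198, np.int64(76)), (199, np.int64(76)), (200, np.int64(77)), (201, np.int64(77)), (202, np.int64(77)), (203, np.int64(77)), (204, np.int64(76)), (205, np.int64(75)), (206, np.int64(75)), (207, np.int64(65)), (208, np.int64(57)), (209, np.int64(58)), (210, np.int64(57)), (211, np.int64(57)), (212, np.int64(58)), (213, np.int64(57))]
col219 [(186, np.int64(59)), (187, np.int64(60)), (188, np.int64(60)), (189, np.int64(59)), (190, np.int64(59)), (191, np.int64(59)), (192, np.int64(55)), (193, np.int64(64)), (194, np.int64(76)), (195, np.int64(79)), (196, np.int64(77)), (197, np.int64(77)), (198, np.int64(77)), (199, np.int64(76)), (200, np.int64(77)), (201, np.int64(77)), (202, np.int64(77)), (203, np.int64(76)), (204, np.int64(76)), (205, np.int64(68)), (206, np.int64(58)), (207, np.int64(59)), (208, np.int64(59)), (209, np.int64(58)), (210, np.int64(58)), (211, np.int64(58)), (212, np.int64(57)), (213, np.int64(58))]
L [array([554.79913681, 239.34408218]), array([554.3156332, 199.2557085]), array([556.69930903, 228.81194341])]
[ 569.1 -100.7  156. ]
[ 568.  -186.3  156. ]
[ 569.3 -269.7  156. ]
orange [ 525. -401.   60.]
```

View pics/crop3.png

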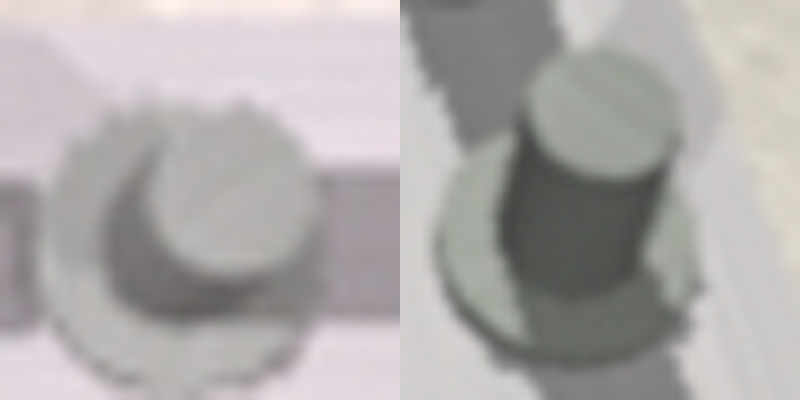

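In crop 3, the tapered plug's head-top circle is centred at top px (424.9,183.9), 12.6 px wide, and side px (422.3,307.4). Its collar is at top px (421.75,187.5). I'll cast these and cross-check the two views.

Run:
```python
from h import *
c=grab("top");cs=grab("side");r=lambda *a:ray(*a).round(1)
print('head T',r(c,424.94,183.87,156),'S',r(cs,422.28,307.4,156),'collar T',r(c,421.75,187.5,106))
print('tri', end=' ')
P=[np.array(k[1])@np.c_[k[2],k[3]] for k in(c,cs)]
def tri(a,b):
    X=cv2.triangulatePoints(P[0],P[1],np.array(a,float).reshape(2,1),np.array(b,float).reshape(2,1)).ravel();return (X[:3]/X[3]).round(1)
print(tri((424.94,183.87),(422.28,307.4)))
print('hole T',r(c,213,198.9,96),'S',r(cs,349.7,140,96),tri((213,198.9),(349.7,140)))
print('bore +y edge T',r(c,210.1,199,84),'S',r(cs,349.7,140.7,84))
# edge lines by dark mask, world yaw
for n,k,im,th,seed in(("T",c,np.load("topm.npy"),80,(190,220)),("S",cs,np.load("sidem.npy"),75,(330,150))):
    g=im.mean(2)
    if n=="T":
        e=[]
        for row in range(172,232,3):
            x=np.arange(178,200);p=g[row,178:200];i=np.argmax(p<95);u=x[i]-(95-p[i])/(p[i-1]-p[i]);e.append(ray(k,u,row,96)[:2])
        b=[]
        for col in range(190,240,3):
            p=g[225:245,col];i=np.argmax(p>95);b.append(ray(k,col,225+i-(p[i]-95)/(p[i]-p[i-1]),96)[:2])
        e=np.array(e);b=np.array(b)
        pe=np.polyfit(e[:,0],e[:,1],1);pb=np.polyfit(b[:,1],b[:,0],1);print('left edge y=',pe,'near edge x=',pb)
        print('at hole: y+',np.polyval(pe,556)-70,' x',np.polyval(pb,219)+85)
```

```text
head T [ 574.1 -272.   156. ] S [ 572.7 -273.4  156. ] collar T [ 575.5 -274.3  106. ]
tri [ 573.9 -272.3  154. ]
hole T [556.  219.2  96. ] S [554.9 218.6  96. ] [555.6 219.4  95.3]
bore +y edge T [557.9 228.8  84. ] S [557.6 229.3  84. ]
left edge y= [1.87841290e-02 2.81491463e+02] near edge x= [5.59308240e-02 4.57431845e+02]
at hole: y+ 221.93543889469925  x 554.6806957978487
```

The two views agree within 1.5 mm. Plug axis ≈ (574,−272.5), hole ≈ (555.5,219), bore ≈ (555,209.5), which puts the stage 9.8 mm off. The head-top height triangulates to 154 against 156, and both spots are within reach. Moving over to the rack, with the fingers set to close along y.

>>> apply_moves --moves '[[[1.7, -4.67, 0, 0, 0, 8, 0.3], [3.4, -9.33, 0, 0, 0, 16, 0.3], [5.2, -14, 0, 0, 0, 24.7, 0.3], [6.9, -18.7, 0, 0, 0, 24.7, 0.3], [8.7, -23.3, 0, 0, 0, 24.7, 0.3], [10.4, -28, 0, 0, 0, 24.7, 0.3], [12.1, -32.7, 0, 0, 0, 24.7, 0.3], [13.9, -37.3, 0, 0, 0, 24.7, 0.3], [15.6, -42, 0, 0, 0, 24.7, 0.3], [15.6, -42, 0, 0, 0, 24.7, 0.3]]]' --grip_force 10

```text
t: 2.1
tool_pos: [420.6, 142.8, 223.1]
eef_rot: [0.013, 3.138, -0.002]
wrist_force: [-0.1, -0.1, -0.5]
gripper_width: 56.4
finger_force: 0.0
```

>>> apply_moves --moves '[[[1.7, -4.67, 0, 0, 0, 0, 0.3], [3.5, -9.33, 0, 0, 0, 0, 0.3], [5.2, -14, 0, 0, 0, 0, 0.3], [7, -18.7, 0, 0, 0, 0, 0.3], [8.7, -23.3, 0, 0, 0, 0, 0.3], [10.4, -28, 0, 0, 0, 0, 0.3], [12.2, -32.7, 0, 0, 0, 0, 0.3], [13.9, -37.3, 0, 0, 0, 0, 0.3], [15.6, -42, 0, 0, 0, 0, 0.3], [15.6, -42, 0, 0, 0, 0, 0.3]]]'

```text
t: 3.1
tool_pos: [576.3, -278.6, 222.5]
eef_rot: [0.008, 3.137, -0.007]
wrist_force: [-0.3, 1.2, -0.1]
gripper_width: 56.4
finger_force: 0.0
```

>>> apply_moves --moves '[[[0, 0, 0, 0, 0, 0, 0.3], [0, 0, -3, 0, 0, 0, 0.3], [0, 0, -3, 0, 0, 0, 0.3], [0, 0, -3, 0, 0, 0, 0.3]]]'

```text
t: 3.5
tool_pos: [572.9, -270.1, 192.3]
eef_rot: [0.002, -3.139, -0.003]
wrist_force: [-0.4, 0.5, 0.4]
gripper_width: 56.3
finger_force: 0.0
```

Run:
```python
from h import *
s=sense();print(s["tool_pos"],s["eef_rot"],s["dq"].round(3))
```

```text
[ 572.89873975 -270.12551424  192.29721781] [ 1.60629896e-03 -3.13945524e+00 -2.92079321e-03] [-0.005 -0.022 -0.037 -0.002 -0.008 -0.   ]
```

>>> apply_moves --moves '[[[0, 0, -2, 0, 0, 0, 0.3], [0, 0, -2, 0, 0, 0, 0.3], [0, 0, -2, 0, 0, 0, 0.3]]]'

```text
t: 3.8
tool_pos: [573.8, -271.8, 173.5]
eef_rot: [-0.0, 3.141, -0.0]
wrist_force: [0.8, -0.1, 0.4]
gripper_width: 56.4
finger_force: 0.0
```

Run:
```python
from h import *
for i in range(4):
    c=grab("side");s=sense();print(s["tool_pos"],s["qpos"][0],s["dq"][0])
cv2.imwrite("pics/s1.png",cv2.resize(c[0]["frame"][200:400,320:560,::-1],(720,600)))
```

```text
[ 574.09923796 -272.22456888  173.89660338] -0.6183877649654844 -0.004409769834932908
[ 574.21614838 -272.42431597  173.99728117] -0.6185397680237249 -0.0024027796228312053
[ 574.19013303 -272.5644229   173.9418045 ] -0.6187518057437162 -0.00322750606718767
[ 574.0914839  -272.59154303  173.77140895] -0.6188664242826465 -0.0024418397456694996
```

View pics/s1.png

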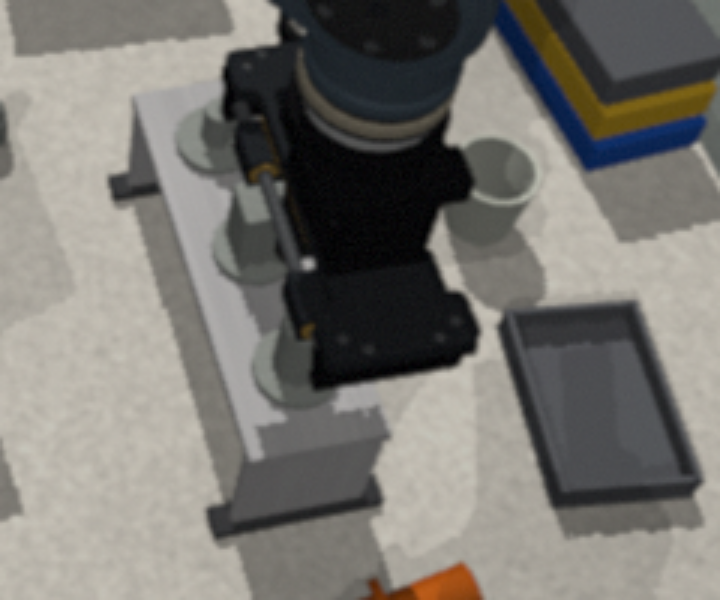

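The frame shows the hand over the tapered plug, but the orange look-alike appears at about (463,397) instead of (407,395). I'll check the whole picture.

Run:
```python
from h import *
a=grab("side")[0]["frame"];b=grab("top")[0]["frame"]
cv2.imwrite("pics/s2.png",np.hstack([cv2.resize(a[180:480,320:520],(400,600)),cv2.resize(b[100:300,400:533] if 0 else b[120:345,380:530],(400,600))])[:,:,::-1])
```

```text
(no output)
```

View pics/s2.png

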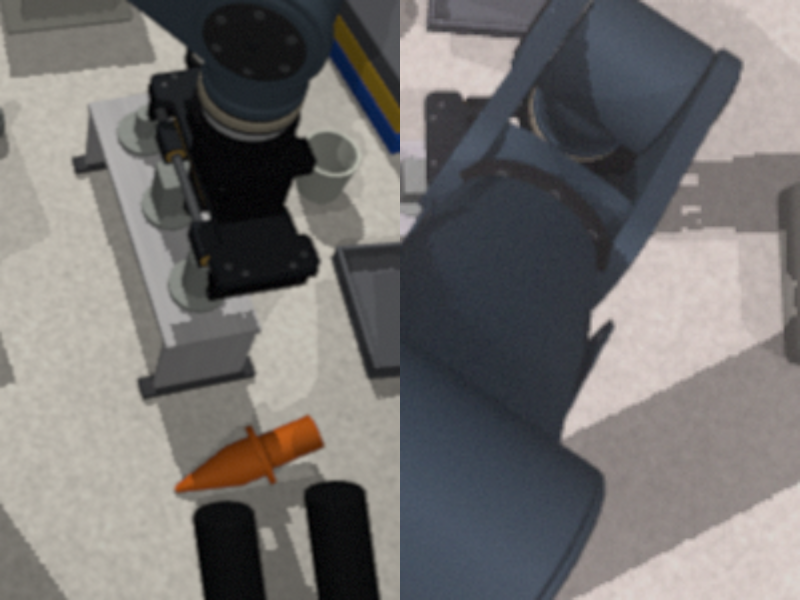

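Run:
```python
from h import *
def o(f):
    f=f.astype(float); m=(f[...,0]>f[...,2]+60)&(f[...,0]>1.5*f[...,1]); m[:350]=0;m[:,:330]=0; y,x=np.nonzero(m); return x.mean().round(2),y.mean().round(2),x.max()-x.min(),y.max()-y.min()
print(o(np.load("side0.npy")),o(np.load("sidem.npy")))
for i in range(3): print(o(grab("side")[0]["frame"]))
print(sense()["t"])
```

```text
(np.float64(407.3), np.float64(395.71), np.int64(30), np.int64(37)) (np.float64(417.82), np.float64(388.89), np.int64(27), np.int64(43))
(np.float64(446.99), np.float64(407.93), np.int64(72), np.int64(37))
(np.float64(446.98), np.float64(407.93), np.int64(72), np.int64(37))
(np.float64(447.02), np.float64(407.93), np.int64(72), np.int64(37))
4.25
```

The orange look-alike had already started falling before the arm moved: its centroid shifts in the pre-move frames. It now lies still on the table, and I'll leave it alone. Next I descend, pinch along y to centre, and then regrip along x.

>>> apply_moves --moves '[[[0, 0, -3, 0, 0, 0, 0.3], [0, 0, -6, 0, 0, 0, 0.3], [0, 0, -6, 0, 0, 0, 0.3], [0, 0, -6, 0, 0, 0, -0.6], [0, 0, -6, 0, 0, 0, -0.6], [0, 0, -6, 0, 0, 0, -0.6], [0, 0, -6, 0, 0, 0, -0.6], [0, 0, -6, 0, 0, 0, -0.6]]]' --grip_force 8

```text
t: 5.05
tool_pos: [574.3, -273.4, 113.9]
eef_rot: [0.001, 3.139, -0.004]
wrist_force: [0.5, -1.9, 3.2]
gripper_width: 29.5
finger_force: 8.0
```

>>> apply_moves --moves '[[[0, 0, 0, 0, 0, 0, 0.3], [0, 0, 0, 0, 0, 0, 0.3], [0, -0.07, 0, 0, 0, -8, 0.3], [0, -0.07, 0, 0, 0, -16, 0.3], [0, -0.07, 0, 0, 0, -24, 0.3], [0, -0.07, 0, 0, 0, -32, 0.3], [0, -0.07, 0, 0, 0, -40, 0.3], [0, -0.07, 0, 0, 0, -48, 0.3], [0, -0.07, 0, 0, 0, -56, 0.3], [0, -0.07, 0, 0, 0, -64, 0.3]]]'

```text
t: 6.05
tool_pos: [573.2, -272.6, 112.2]
eef_rot: [-1.673, -2.658, -0.0]
wrist_force: [-0.1, -0.6, -0.3]
gripper_width: 56.8
finger_force: 0.0
```

>>> apply_moves --moves '[[[0, 0, 0, 0, 0, -8, 0.3], [0, 0, 0, 0, 0, -16, 0.3], [0, 0, 0, 0, 0, -24, 0.3], [0, 0, 0, 0, 0, -26, 0.3], [0, 0, 0, 0, 0, -26, -0.6], [0, 0, 0, 0, 0, -26, -0.6], [0, 0, 0, 0, 0, -26, -0.6], [0, 0, 0, 0, 0, -26, -0.6], [0, 0, 0, 0, 0, -26, -0.6]]]' --grip_force 8

```text
t: 6.95
tool_pos: [573.9, -273.1, 112.6]
eef_rot: [2.222, 2.22, 0.001]
wrist_force: [0.9, -0.3, -0.6]
gripper_width: 29.9
finger_force: 8.0
```

>>> apply_moves --moves '[[[0, 0, 0, 0, 0, 0, -0.8], [0, 0, 0, 0, 0, 0, -0.8], [0, 0, 1.5, 0, 0, 0, -0.8], [0, 0, 4, 0, 0, 0, -0.8], [0, 0, 7, 0, 0, 0, -0.8], [0, 0, 10, 0, 0, 0, -0.8], [0, 0, 13, 0, 0, 0, -0.8], [0, 0, 15, 0, 0, 0, -0.8], [0, 0, 15, 0, 0, 0, -0.8]]]' --grip_force 40

```text
t: 7.85
tool_pos: [574.4, -273.9, 266.5]
eef_rot: [2.218, 2.216, 0.001]
wrist_force: [0.8, -1.0, -3.7]
gripper_width: 29.3
finger_force: 40.0
```

>>> apply_moves --moves '[[[-0.1, 3, 0, 0, 0, 0, -0.8], [-0.3, 7, 0, 0, 0, 0, -0.8], [-0.4, 11, 0, 0, 0, 0, -0.8], [-0.6, 15, 0, 0, 0, 0, -0.8], [-0.8, 19, 0, 0, 0, 0, -0.8], [-1, 23, 0, 0, 0, 0, -0.8], [-1.2, 27, 0, 0, 0, 0, -0.8], [-1.3, 31, 0, 0, 0, 0, -0.8], [-1.4, 35, 0, 0, 0, 0, -0.8], [-1.5, 38, 0, 0, 0, 0, -0.8]]]'

```text
t: 8.85
tool_pos: [556.2, 109.2, 260.9]
eef_rot: [-2.218, -2.219, 0.005]
wrist_force: [-0.7, -0.2, -3.7]
gripper_width: 29.2
finger_force: 40.0
```

>>> apply_moves --moves '[[[-0.1, 4, 0, 0, 0, 0, -0.8], [-0.3, 7, 0, 0, 0, 0, -0.8], [-0.4, 9, 0, 0, 0, 0, -0.8], [-0.4, 10.2, 0, 0, 0, 0, -0.8], [-0.4, 10.2, 0, 0, 0, 0, -0.8], [-0.4, 10.2, -3, 0, 0, 0, -0.8], [-0.4, 10.2, -5, 0, 0, 0, -0.8], [-0.4, 10.2, -6, 0, 0, 0, -0.8], [-0.4, 10.2, -6, 0, 0, 0, -0.8], [-0.4, 10.2, -6, 0, 0, 0, -0.8]]]'

```text
t: 9.85
tool_pos: [555.2, 208.3, 203.0]
eef_rot: [2.223, 2.219, 0.001]
wrist_force: [-0.5, 0.1, -3.1]
gripper_width: 29.2
finger_force: 40.0
```

Run:
```python
from h import *
for i in range(6): c=grab("side")
k=grab("top")
s=sense();print(s["t"],s["tool_pos"],s["eef_rot"],s["wrist_force"],s["gripper_width"])
f=c[0]["frame"]; np.save("s3.npy",f)
p=s["tool_pos"]
print('tip px expected',proj(c,p-[0,0,89]),'collar under',proj(c,p-[0,0,12]),'bore mouth',proj(c,[555,209.5,84]))
a=np.clip(cv2.resize(f[60:210,280:430],(600,600),interpolation=cv2.INTER_CUBIC)*1.5,0,255).astype(np.uint8)
cv2.imwrite("pics/s3.png",a[:,:,::-1])
```

```text
10.2 [554.82482134 208.97549044 203.22534771] [2.22156336e+00 2.22023882e+00 1.54057917e-03] [ 0.21331134  0.6899459  -5.14562676] 29.14659580461831
tip px expected [350.82255517 136.75416605] collar under [352.16683073 109.62275999] bore mouth [350.35797696 146.50984188]
```

View pics/s3.png

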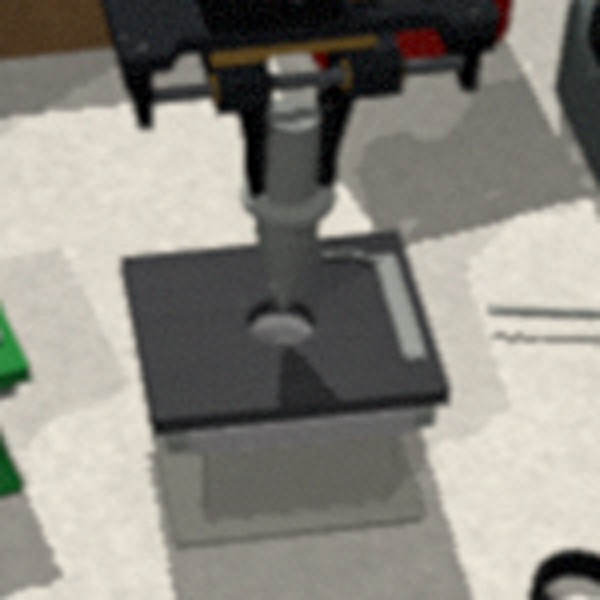

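The plug hangs straight. Its tip is at side px (350.6,135.6) against an expected (350.8,136.8), so the grasp and calibration agree, and the tip is over the hole (350,140). Going down.

>>> apply_moves --moves '[[[0, 0, -1, 0, 0, 0, -0.8], [0, 0, -2, 0, 0, 0, -0.8], [0, 0, -3, 0, 0, 0, -0.8], [0, 0, -3.5, 0, 0, 0, -0.8], [0, 0, -4, 0, 0, 0, -0.8], [0, 0, -4.3, 0, 0, 0, -0.8], [0, 0, -4.6, 0, 0, 0, -0.8], [0, 0, -4.9, 0, 0, 0, -0.8], [0, 0, -5.2, 0, 0, 0, -0.8], [0, 0, -5.5, 0, 0, 0, -0.8]]]'

```text
t: 11.2
tool_pos: [555.3, 209.9, 148.2]
eef_rot: [2.223, 2.22, 0.005]
wrist_force: [-0.1, 2.7, -0.8]
gripper_width: 29.2
finger_force: 40.0
```

>>> apply_moves --moves '[[[0, 0, -0.3, 0, 0, 0, -0.8], [0, 0, -0.6, 0, 0, 0, -0.8], [0, 0, -0.9, 0, 0, 0, -0.8], [0, 0, -1.2, 0, 0, 0, -0.8], [0, 0, -1.5, 0, 0, 0, -0.8], [0, 0, -1.8, 0, 0, 0, -0.8], [0, 0, -2.1, 0, 0, 0, -0.8], [0, 0, -2.3, 0, 0, 0, -0.8], [0, 0, -2.3, 0, 0, 0, -0.8]]]'

```text
t: 12.1
tool_pos: [555.3, 208.8, 124.1]
eef_rot: [2.222, 2.22, 0.001]
wrist_force: [4.4, 3.4, -5.6]
gripper_width: 29.4
finger_force: 40.0
```

>>> apply_moves --moves '[[[0.05, 0, 0, 0, 0, 0, -0.8], [0.05, 0, -0.2, 0, 0, 0, -0.8], [0.05, 0, -0.4, 0, 0, 0, -0.8], [0.05, 0, -0.6, 0, 0, 0, -0.8], [0.05, 0, -0.8, 0, 0, 0, -0.8], [0.05, 0, -0.8, 0, 0, 0, -0.8]]]'

```text
t: 12.7
tool_pos: [555.3, 208.9, 116.4]
eef_rot: [2.222, 2.22, 0.001]
wrist_force: [4.8, 2.8, -3.8]
gripper_width: 29.4
finger_force: 40.0
```

>>> apply_moves --moves '[[[0.05, 0, -0.2, 0, 0, 0, -0.8], [0.05, 0, -0.4, 0, 0, 0, -0.8], [0.05, 0, -0.6, 0, 0, 0, -0.8], [0.05, 0, -0.75, 0, 0, 0, -0.8], [0.05, 0, -0.85, 0, 0, 0, -0.8], [0.05, 0, -0.85, 0, 0, 0, -0.8]]]'

```text
t: 13.3
tool_pos: [555.4, 208.9, 108.5]
eef_rot: [-2.222, -2.221, 0.0]
wrist_force: [1.8, 3.9, 2.5]
gripper_width: 29.1
finger_force: 40.0
```

>>> apply_moves --moves '[[[0, 0, -0.05, 0, 0, 0, -0.8], [0, 0, -0.1, 0, 0, 0, -0.8], [0, 0, -0.1, 0, 0, 0, -0.8]]]'

```text
t: 13.6
tool_pos: [555.5, 208.9, 108.5]
eef_rot: [2.222, 2.221, 0.0]
wrist_force: [0.5, 2.3, 7.7]
gripper_width: 29.2
finger_force: 40.0
```

The collar is seated: z stays at 108.5 while the force rises. Releasing and backing off straight up.

>>> apply_moves --moves '[[[0, 0, 0.1, 0, 0, 0, 0.3], [0, 0, 0.1, 0, 0, 0, 0.3], [0, 0, 0.1, 0, 0, 0, 0.3], [0, 0, 0.1, 0, 0, 0, 0.3], [0, 0, 2, 0, 0, 0, 0.3], [0, 0, 5, 0, 0, 0, 0.3], [0, 0, 9, 0, 0, 0, 0.3], [0, 0, 13, 0, 0, 0, 0.3], [0, 0, 16, 0, 0, 0, 0.3], [0, 0, 16, 0, 0, 0, 0.3]]]' --grip_force 10

```text
t: 14.6
tool_pos: [558.1, 209.4, 271.9]
eef_rot: [2.218, 2.217, 0.012]
wrist_force: [0.1, 0.3, 0.4]
gripper_width: 56.4
finger_force: 0.0
```

>>> apply_moves --moves '[[[0, -5, 0, 0, 0, 0, 0.3], [0, -9, 0, 0, 0, 0, 0.3], [0, -13, 0, 0, 0, 0, 0.3], [0, -17, 0, 0, 0, 0, 0.3], [0, -20, 0, 0, 0, 0, 0.3], [0, -20, 0, 0, 0, 0, 0.3], [0, -20, 0, 0, 0, 0, 0.3]]]'

```text
t: 15.3
tool_pos: [554.6, 8.6, 265.8]
eef_rot: [-2.222, -2.217, 0.002]
wrist_force: [-0.3, 0.5, 1.3]
gripper_width: 56.8
finger_force: 0.0
```

Run:
```python
from h import *
c=grab("side");k=grab("top")
f=lambda im,x,y:np.clip(cv2.resize(im[y:y+100,x:x+100],(400,400),interpolation=cv2.INTER_CUBIC)*1.5,0,255).astype(np.uint8)
cv2.imwrite("pics/s4.png",np.hstack([f(k[0]["frame"],165,150),f(c[0]["frame"],300,85)])[:,:,::-1])
p=proj(k,[555.4,209,152]);q=proj(c,[555.4,209,152]);print('head top exp',p,q,'crop',(p-[165,150])*4,(q-[300,85])*4,'collar top exp',(proj(c,[555.4,209,102])-[300,85])*4,sense()["t"])
```

```text
head top exp [212.00720085 194.93960507] [351.71530342 123.756776  ] crop [188.02880339 179.75842027] [206.86121366 155.02710401] collar top exp [203.4561823  223.09844458] 15.4
```

View pics/s4.png

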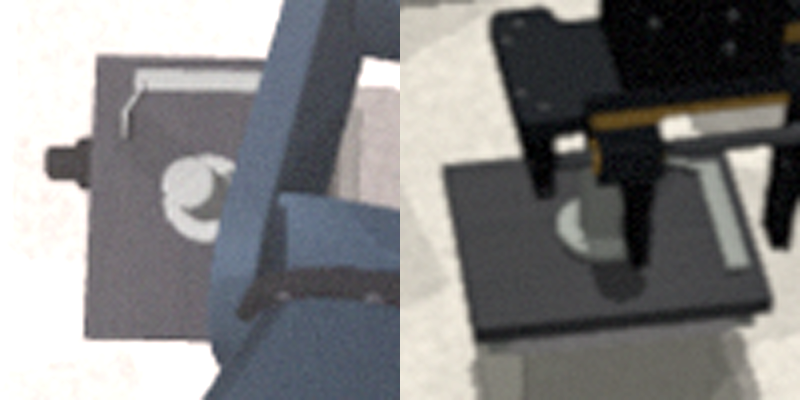

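The plug stands upright on the dark stage. Its head top is at crop px (190,185) against an expected (188,180), the collar lies flat, and the gripper is clear. Handing in.

```bash
python3 -c "
from bench import *
print(close_job())"
```

```text
the job is handed in; nothing more can be done
None
```

I drove the tapered plug down until its collar lay flat on the dark stage, its taper pulling the stage toward the bore, then let go and handed the job in about 15 s into the 48 s limit; `close_job()` returned no verdict.

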